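# Reset the board stop by one notch

## Robot

A 7-joint arm with a two-finger parallel gripper is mounted at the origin on the work surface. World frame = base frame: x ahead of the robot, y to its left, z up, the work surface at z = 0. Lengths are in m, angles in rad, forces in N, time in s.
With the tool pointing down it reaches from about 0.4 to 0.9 m from the base axis. Payload 5.5 kg.
Tool frame: the origin (TCP) lies on the front face of the gripper's body, between the roots of the fingers; the fingertips stand 66 mm ahead of it and the grasp point (between the pads) lies 47 mm ahead of it (tcp_to_grasp is the z of the grasp point in the tool frame, in m); z points along the fingers, y is the line along which they close (so a half turn about z gives the same grasp; the last joint's range is limited). The gripper opens to 92 mm and grips with 3 to 60 N. Pads are 19 mm wide; open, the fingers measure 130 mm over their backs; the gripper's body (75 mm by 190 mm) begins 47 mm behind the grasp point.
Start: joints at [-0.854, 0.501, -0.427, 1.55, 0.221, 1.138, -0.21], TCP at [0.285, 0.584, 0.292] pointing down, gripper open.
Joint ranges: [-2.88, 2.88], [-0.31, 2.03], [-1.54, 1.56], [0.2, 2.42], [-1.41, 4.55], [0.19, 2.02], [-2.57, 2.57]. Speed limits (rad/s): [2.57, 2.57, 3.14, 3.14, 3.14, 3.14, 3.14].

## Interface

Orientations are given as a rotation vector (axis times angle).
In Python, from station import * gives the robot as it stands. The module is installed in compiled form; this text tells all that it offers.
- The arm moves only by the tool apply_moves, never from a script. Its argument "targets" is a list of rows, each an object of numbers: "dx", "dy", "dz": the shift along the tool's x, y, z in mm; "turn": the turn about the tool's z in units of 5 degrees (1.0 is 5 degrees); "claw": the opening, from 0 (shut) to 1 (fully open). A call has 1 to 12 rows; each row shifts and turns the commanded pose from where the row before left it, along the tool's axes as they then stand; what a row does not reach is not made up. A row lasts 1/10 s, in which the tool goes at most 50 mm and 8.59 degrees, less where a joint would pass 70% of its speed; a pose out of reach is approached as far as the arm can. A call with a gripper value outside its range is refused whole. The fingers move at their own pace and stop on an object; "grip_force" is the grip in N (left out, the last holds). Time passes only in rows, so rows that do not move let the fingers close. It gives the time, the measured TCP pose, the force, the opening and the grip force at its end, in the units of the state.
- sense(): the state, without advancing time (a new reading comes with each control period).
- capture(name): name is "scene" or "side" or "wrist"; returns the picture (384x512x3 uint8, red, green, blue); there is no depth.
- calibration(name): a dict with "camera_matrix" (3x3 intrinsics, pixels), "world_to_cam" (4x4, takes a point from world to camera coordinates); the wrist camera has in their place "tool_from_camera" (4x4, takes a point from camera to tool coordinates, whose origin is the TCP and whose axes are the flange's). Camera axes: x right, y up, looking along -z (the intrinsics and any distortion apply to the point x, -y, -z); pixel columns grow to the right and rows downward; lengths in m; the calibration is good to about 2 mm. A picture is of the moment at which its call begins: read the wrist's pose just before it. calibration takes no time and is no camera call.
- finish_job(): hands the job in; it is judged then, once.
The state is a dict: "clock": time; "joints": joint angles; "joint_vel": joint speeds; "effort": joint torques, N m; "tool_pos": TCP position; "ee_rot": TCP orientation; "force": force on the tool from outside, world axes, zero at the start; "ft_torque": the same for the moment, N m; "gripper_width": opening from 0.0 (shut) to 1.0 (fully open); "grip_force": force on a finger pad.
Only numpy, scipy, OpenCV 4.12 (cv2) and the standard library are available. Lean on these libraries where they do the work, as an engineer would, in place of code of your own. Each camera call takes 0.05 s, during which the arm holds its last target. There are 200 camera calls.

## Task

The sliding stop of the board fence must make room for a longer board. Flick its red lock lever open, lift the yellow tab out of its notch, shift the stop towards the brass end post and let the tab drop fully into the very next notch; then throw the red lever back over to its first side so that the stop is locked again. Leave the board, the bowls and the jar where they are.

Things in the scene. Friction and masses are not known exactly. Their poses are not given: they have to be found in the camera images.
- fence: Fixed aluminium fence rail, 480 x 64 x 30 mm; origin at the centre of its underside, y axis along it to the brass end post, x across it (the board lies on its -x side). On top runs a dark strip 12 mm high with notches 17 mm wide for the tab's 12 mm foot, which starts in the notch at y = 0. The next lies 46 to 70 mm on, varies, is hidden under the stop: feel for it. One more follows 45 mm later.
- stop (a joint): Slide of the grey stop (76 mm wide, 130 mm long, flat top 60 mm above the table) along the fence, in m: 0 at the start, growing to 0.115 towards the brass post. At q the tab is at fence y = q and the stop spans y = q - 35 mm to q + 95 mm. Friction about 2 N; it slides only while the tab is out of a notch. A wooden arm 30 mm high sticks out to fence x = -118 mm at its rear end.
- tab (a joint): Lift of the sprung yellow tab, in m: 0 = fully down in a notch, 0.011 = foot resting on the strip between notches, 0.022 = end of travel. Spring and weight push it down with 5 to 8 N: let go, it rests on the strip, slides along with the stop and drops by itself into a notch, which then blocks the stop. The shut red lever holds it down; the lever shuts only with the tab down.
- tab_grip (a point): Middle of the tab's upright yellow grip block, 95 mm above the table when the tab is down. The block is 30 mm across the fence (x), 14 mm along it (y) and 53 mm high (67 to 120 mm above the table). Axes as the fence's.
- lock (a joint): Red over-centre lock lever, in rad: 0 = shut (locked), leaning to the fence's -x side, 38 degrees above level; 1.81 = open, leaning equally far to the +x side; upright at 0.9. A spring snaps it to the nearer end; 3 N at the tip, square to the bar, starts it (up to 8 N if pushed level half-way down).
- lock_tip (a point): Tip of the red lever, a round bar 12 mm thick. It swings in the fence's x-z plane about a pivot on the stop, 70 mm from the tip, at fence x = 22 mm, 72 mm above the table, 65 mm further to the brass post than the tab. Shut, the tip is at fence x = -33 mm, 115 mm up; open, at x = 77 mm, 115 mm up; upright, 142 mm up. Nothing else near it stands above 79 mm but the tab.
- post_top (a point): Top centre of the brass end post at the +y end of the fence, 70 mm above the table.
- board_mid (a point): Centre of the loose dark cutting board lying flat against the fence's -x side, 95 x 150 x 18 mm with a handle. Not to be moved.
- bowl_a_mid (a point): Centre of a dark wooden bowl, 110 mm wide, 45 mm high, beyond the fence. Not to be moved.
- bowl_b_mid (a point): Centre of a terracotta bowl, 90 mm wide, 40 mm high, beyond the fence. Not to be moved.
- jar_mid (a point): Centre of an amber glass jar with brass lid, 64 mm wide, 85 mm high, to the robot's left. Not to be moved.

How it is judged:
By the outcome, as a careful person would: the job done as asked, in the order asked, and still so for the second after the job is handed in, with the robot touching nothing.
It also fails if it takes over 54 s, if anything falls off the work surface, if the arm or the gripper's body presses on something with over 40 N, if the wrist force passes 120 N, or if a joint passes its speed limit or range.

## Working session

There is one attempt and no reset: what is moved stays moved. The work goes in short steps, Python scripts to look and compute and a tool call to move; the robot and the scene stay as the last step left them, time stands still between calls to the robot, and variables do not carry over. Pictures are saved under pics/ and viewed, at most 10 in all, crops included, and the job is handed in when it is done.

Besides the shell and the picture viewer there is one more tool, called after "Emit:" in YAML: its name, and indented under it one key for each argument. apply_moves: Moves the arm, as the interface text tells. Its arguments: {"type":"object","properties":{"targets":{"type":"array","items":{"type":"object","properties":{"dx":{"type":"number"},"dy":{"type":"number"},"dz":{"type":"number"},"turn":{"type":"number"},"claw":{"type":"number"}}}},"grip_force":{"type":"number"}},"required":["targets"]}

```bash
mkdir -p pics; python3 - <<'E'
from station import *
import cv2,numpy as np
s=sense();print(s)
for n in("scene","side"):
    im=capture(n);cv2.imwrite(f"pics/{n}.png",cv2.resize(im[:,:,::-1],(800,600),interpolation=cv2.INTER_CUBIC));cv2.imwrite(f"{n}_raw.png",im[:,:,::-1])
    print(calibration(n))
print(calibration("wrist"))
E
```

```text
{'clock': 0.0, 'joints': array([-0.85379706,  0.50185113, -0.42679504,  1.55145193,  0.22079836,
        1.13832404, -0.21028152]), 'joint_vel': array([ 0.00199966,  0.00166358,  0.00097956,  0.00050402, -0.00058941,
        0.00012262,  0.00036503]), 'effort': array([ 1.01726891e-03, -5.66606462e+01, -5.81613734e+00, -2.79117197e+01,
       -6.85465755e-02,  3.07410699e-02,  1.84580081e-04]), 'tool_pos': array([0.28473559, 0.58366701, 0.29117573]), 'ee_rot': array([-7.06494044e-01, -3.06059993e+00,  3.00020486e-03]), 'force': array([-0.04962552,  0.27833974, -0.39770559]), 'ft_torque': array([0.02983806, 0.03797707, 0.04362229]), 'grip_force': 0.0, 'gripper_width': 1.0007978904083767}
{'camera_matrix': array([[426.73832459,   0.        , 250.99735519],
       [  0.        , 426.73832459, 188.92395374],
       [  0.        ,   0.        ,   1.        ]]), 'world_to_cam': array([[-0.32284673,  0.94628892, -0.01752887,  0.12910447],
       [-0.71499056, -0.2317157 ,  0.65961833,  0.37873441],
       [ 0.6201278 ,  0.2254886 ,  0.7513963 , -1.48060714],
       [ 0.        ,  0.        ,
[... 299 characters left out ...]
, -0.48664345,  0.87232841, -0.08370778],
       [-0.0297054 ,  0.8722298 ,  0.48819337, -1.02693833],
       [ 0.        ,  0.        ,  0.        ,  1.        ]])}
{'camera_matrix': array([[302.19261659,   0.        , 255.65460439],
       [  0.        , 302.19261659, 196.81010679],
       [  0.        ,   0.        ,   1.        ]]), 'tool_from_camera': array([[-6.69963286e-04,  9.58642254e-01,  2.84613034e-01,
         7.68635806e-02],
       [ 9.99999745e-01,  7.12460247e-04, -4.57863152e-05,
         1.08829613e-03],
       [-2.46668169e-04,  2.84612931e-01, -9.58642487e-01,
        -9.21508922e-02],
       [ 0.00000000e+00,  0.00000000e+00,  0.00000000e+00,
         1.00000000e+00]])}
```

View pics/scene.png

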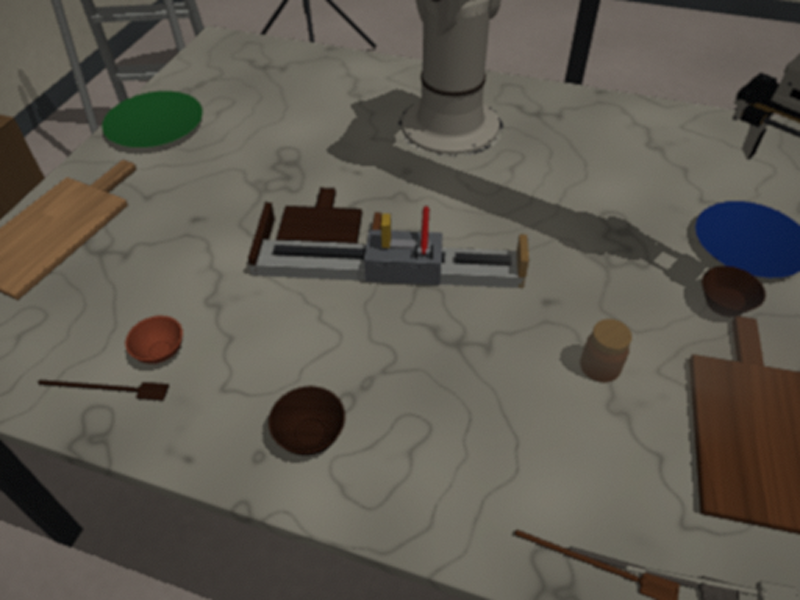

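View pics/side.png

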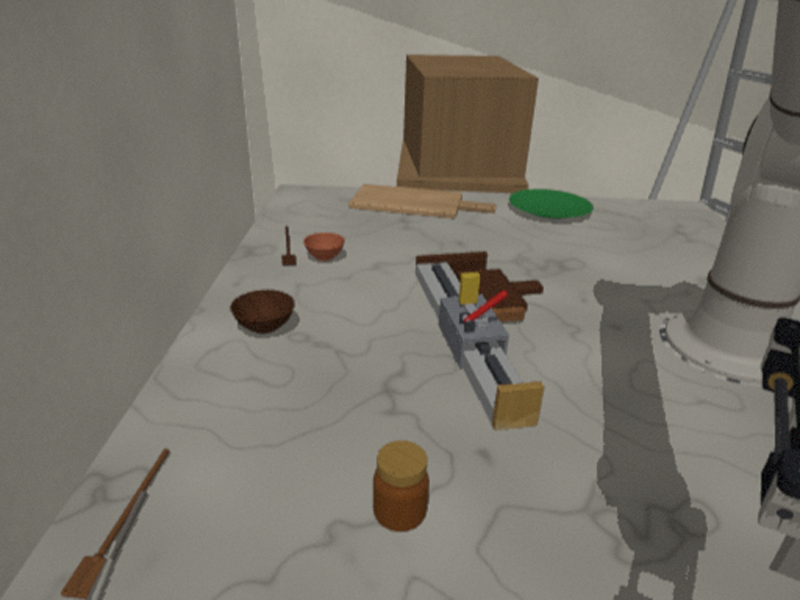

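The scene view shows the stop with the yellow tab (385,230) and the red lever tip (426,208), and the post at (522,240). The side view shows the tab (469,288), the lever tip (506,293) and the post (518,386). I'll enlarge both.

```bash
python3 - <<'E'
import cv2,numpy as np
a=cv2.imread("scene_raw.png")[110:190,155:345];b=cv2.imread("side_raw.png")[150:280,260:355]
a=cv2.resize(a,None,fx=4,fy=4,interpolation=cv2.INTER_CUBIC);cv2.imwrite("pics/c1.png",a)
b=cv2.resize(b,None,fx=4.5,fy=4.5,interpolation=cv2.INTER_CUBIC);cv2.imwrite("pics/c2.png",b)
E
```

```text
(no output)
```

View pics/c1.png

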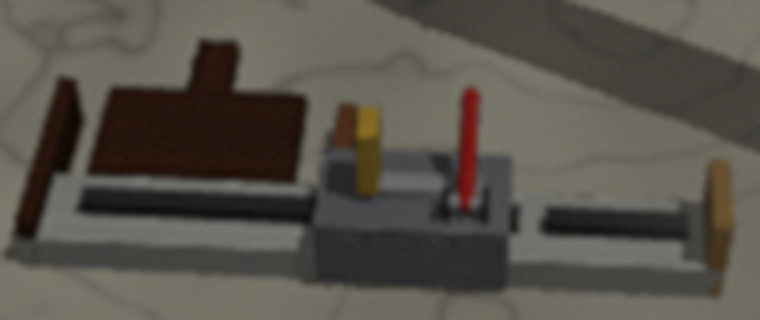

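View pics/c2.png

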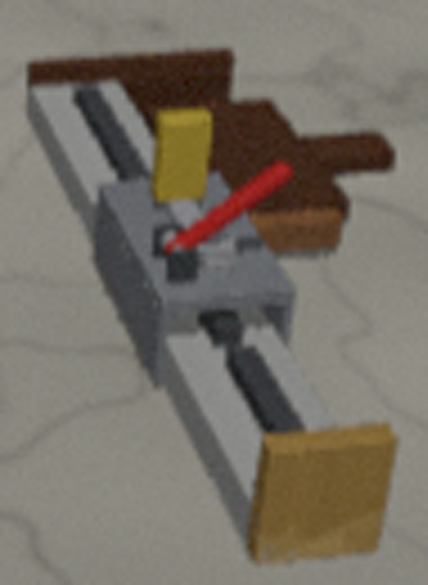

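```bash
cat > h.py <<'E'
from station import *
import numpy as np,cv2
from scipy.optimize import least_squares
from scipy.spatial.transform import Rotation as R
def proj(n,P):
    c=calibration(n);T=c["world_to_cam"];p=P@T[:3,:3].T+T[:3,3]
    K=c["camera_matrix"];return np.c_[K[0,2]+K[0,0]*p[:,0]/-p[:,2],K[1,2]+K[1,1]*-p[:,1]/-p[:,2]]
def W(f,P):
    P=np.asarray(P,float)/1000;c,s=np.cos(f[2]),np.sin(f[2])
    return np.c_[f[0]+c*P[:,0]-s*P[:,1],f[1]+s*P[:,0]+c*P[:,1],P[:,2]]
E
python3 - <<'E'
from h import *
M=dict(scene=([(-33,65,115),(0,0,120),(38,95,60),(38,-35,60),(-38,95,60),(32,-240,30)],[(471,93),(369,110),(508,228),(316,228),(512,156),(35,238)]),
side=([(-33,65,115),(0,0,120),(38,95,60),(-38,95,60),(38,-35,60),(32,-240,30)],[(286,170),(186,115),(160,308),(295,296),(97,215),(30,88)]))
off=dict(scene=(4,155,110),side=(4.5,260,150))
px={n:(np.array(v[1])+.5)/off[n][0]-.5+np.array(off[n][1:]) for n,v in M.items()}
f=lambda q:np.concatenate([(proj(n,W(q,M[n][0]))-px[n]).ravel() for n in M])
b=min((least_squares(f,[.5,0,a],loss="soft_l1") for a in(-2,-1,0,1,2,3)),key=lambda r:r.cost)
q=b.x;print(q,np.degrees(q[2]));print(f(q).reshape(-1,2).round(1))
np.save("f.npy",q)
print(W(q,[(0,0,95),(-33,65,115),(22,65,72),(77,65,115),(0,240,70),(0,-240,0)]).round(3))
s=sense();print(R.from_rotvec(s["ee_rot"]).as_matrix().round(3))
E
```

```text
[0.45795081 0.0116887  0.2504891 ] 14.351968226514655
[[ 0.5  0.6]
 [ 0.3  2.4]
 [ 1.1  1.2]
 [-0.3 -0.9]
 [ 0.9 -0.7]
 [-3.9 -0.6]
 [-1.1  1.2]
 [ 0.1  0.5]
 [ 0.8 -1.2]
 [ 0.6 -1.3]
 [ 0.3 -6.8]
 [-0.8 -1.6]]
[[ 0.458  0.012  0.095]
 [ 0.41   0.066  0.115]
 [ 0.463  0.08   0.072]
 [ 0.516  0.094  0.115]
 [ 0.398  0.244  0.07 ]
 [ 0.517 -0.221  0.   ]]
[[-0.899  0.438 -0.001]
 [ 0.438  0.899 -0.002]
 [ 0.    -0.002 -1.   ]]
```

Emit:
apply_moves:
  targets:
    - {"turn":-1.6}
    - {"turn":-1.6}
    - {"turn":-1.6}
    - {"turn":-1.6}
    - {"turn":-1.6}
    - {"dy":-40}
    - {"dy":-40}
    - {"dy":-40}
    - {"dy":-40}
    - {"dy":-40}
    - {"dy":-40}
    - {"dy":-40}

```text
invalid input
```

Emit:
apply_moves:
  targets:
    - {"dy":-40,"claw":0}
    - {"dy":-40}
    - {"dy":-40}
    - {"dy":-40}
    - {"dy":-40}
    - {"dy":-40}
    - {"dy":-37,"dx":-6,"dz":20}
    - {}

```text
invalid input
```

```bash
cat >> h.py <<'E'
def where(q=None):
    "TCP in fence frame (mm), tool yaw error vs fence y (deg, world ccw)"
    q=np.load("f.npy") if q is None else q
    s=sense();M=R.from_rotvec(s["ee_rot"]).as_matrix();c,n=np.cos(q[2]),np.sin(q[2]);d=s["tool_pos"]-[q[0],q[1],0]
    Fx,Fy,Fz=(lambda v:(c*v[0]+n*v[1],-n*v[0]+c*v[1],v[2]))(s["force"])
    print("t%.2f tcp fence x %.1f y %.1f z %.1f"%(s["clock"],1e3*(c*d[0]+n*d[1]),1e3*(-n*d[0]+c*d[1]),1e3*d[2]),"yawerr %.2f"%np.degrees(np.arctan2(M[1,1],M[0,1])-q[2]-np.pi/2),"F %.1f %.1f %.1f"%(Fx,Fy,Fz),"w %.3f g %.1f"%(s["gripper_width"],s["grip_force"]))
def wpx(s,P):
    c=calibration("wrist");T=np.eye(4);T[:3,:3]=R.from_rotvec(s["ee_rot"]).as_matrix();T[:3,3]=s["tool_pos"]
    T=np.linalg.inv(T@c["tool_from_camera"]);p=P@T[:3,:3].T+T[:3,3];K=c["camera_matrix"]
    return np.c_[K[0,2]+K[0,0]*p[:,0]/-p[:,2],K[1,2]+K[1,1]*-p[:,1]/-p[:,2]]
E
python3 - <<'E'
from h import *
where();s=sense();im=capture("wrist")[:,:,::-1].copy();cv2.imwrite("wr.png",im)
f=np.load("f.npy");print(s["joints"].round(2))
im=cv2.resize(im,(800,600),interpolation=cv2.INTER_CUBIC)
for p in wpx(s,W(f,[(-33,65,115),(0,0,120),(38,95,60),(38,-35,60),(-38,95,60),(-38,-35,60)])):print(p*1.5625);cv2.drawMarker(im,tuple(int(v) for v in p*1.5625),(0,255,0),0,12)
cv2.imwrite("pics/w1.png",im)
E
```

```text
t0.10 tcp fence x -26.0 y 597.1 z 291.3 yawerr -40.35 F -0.5 -0.2 0.8 w 0.996 g 0.0
[-0.85  0.5  -0.43  1.55  0.22  1.14 -0.21]
[-115.6758784   712.16820624]
[-130.70244464  776.88218029]
[ 31.83582144 673.47164032]
[-49.99626943 736.73219506]
[-37.47924444 625.63709782]
[-118.57448028  693.80369543]
```

View pics/w1.png

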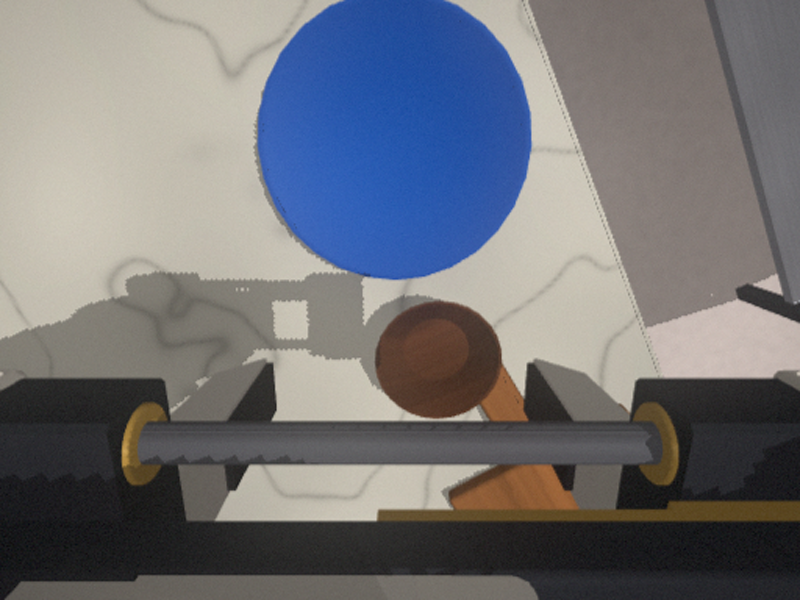

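The view is still the start pose, with the blue plate and the small bowl. The moves were refused, so I'll give every field in each row.

Emit:
apply_moves:
  targets:
    - {"dx":0,"dy":0,"dz":0,"turn":-1.6,"claw":1}
    - {"dx":0,"dy":0,"dz":0,"turn":-1.6,"claw":1}
    - {"dx":0,"dy":0,"dz":0,"turn":-1.6,"claw":1}
    - {"dx":0,"dy":0,"dz":0,"turn":-1.6,"claw":1}
    - {"dx":0,"dy":0,"dz":0,"turn":-1.6,"claw":1}
    - {"dx":0,"dy":-40,"dz":0,"turn":0,"claw":1}
    - {"dx":0,"dy":-40,"dz":0,"turn":0,"claw":1}
    - {"dx":0,"dy":-40,"dz":0,"turn":0,"claw":1}
    - {"dx":0,"dy":-40,"dz":0,"turn":0,"claw":1}
    - {"dx":0,"dy":-40,"dz":0,"turn":0,"claw":1}
    - {"dx":0,"dy":-40,"dz":0,"turn":0,"claw":1}
    - {"dx":0,"dy":-40,"dz":0,"turn":0,"claw":1}
  grip_force: 20

```text
clock: 1.35
tool_pos: [0.3528, 0.3107, 0.2921]
ee_rot: [0.383, -3.118, 0.0]
force: [-0.3, -0.0, 0.3]
gripper_width: 1.003
grip_force: 0.0
```

Emit:
apply_moves:
  targets:
    - {"dx":0,"dy":-40,"dz":0,"turn":0,"claw":0}
    - {"dx":0,"dy":-40,"dz":0,"turn":0,"claw":0}
    - {"dx":0,"dy":-40,"dz":0,"turn":0,"claw":0}
    - {"dx":0,"dy":-40,"dz":0,"turn":0,"claw":0}
    - {"dx":0,"dy":-40,"dz":0,"turn":0,"claw":0}
    - {"dx":0,"dy":-40,"dz":0,"turn":0,"claw":0}
    - {"dx":-6,"dy":-37,"dz":20,"turn":0,"claw":0}
    - {"dx":0,"dy":0,"dz":0,"turn":0,"claw":0}
  grip_force: 20

```text
clock: 2.15
tool_pos: [0.4255, 0.0401, 0.2705]
ee_rot: [0.37, -3.117, 0.002]
force: [-0.7, 0.0, -1.0]
gripper_width: 0.349
grip_force: 0.0
```

```bash
python3 - <<'E'
from h import *
where();s=sense();im=capture("wrist")[:,:,::-1].copy();cv2.imwrite("wr.png",im)
f=np.load("f.npy");print(s["joints"].round(2))
im=cv2.resize(im,(800,600),interpolation=cv2.INTER_CUBIC)
for p in wpx(s,W(f,[(-33,65,115),(0,0,120),(38,95,60),(38,-35,60),(-38,95,60),(-38,-35,60)])):print((p*1.5625).round());cv2.drawMarker(im,tuple(int(v) for v in p*1.5625),(0,255,0),0,12)
cv2.imwrite("pics/w2.png",im)
E
```

```text
t2.15 tcp fence x -24.4 y 35.5 z 270.5 yawerr -0.80 F -0.7 0.2 -1.0 w 0.349 g 0.0
[ 0.13  0.11 -0.31  2.1   0.04  0.94  1.61]
[452. 297.]
[335. 359.]
[485. 374.]
[299. 377.]
[490. 267.]
[290. 270.]
```

View pics/w2.png

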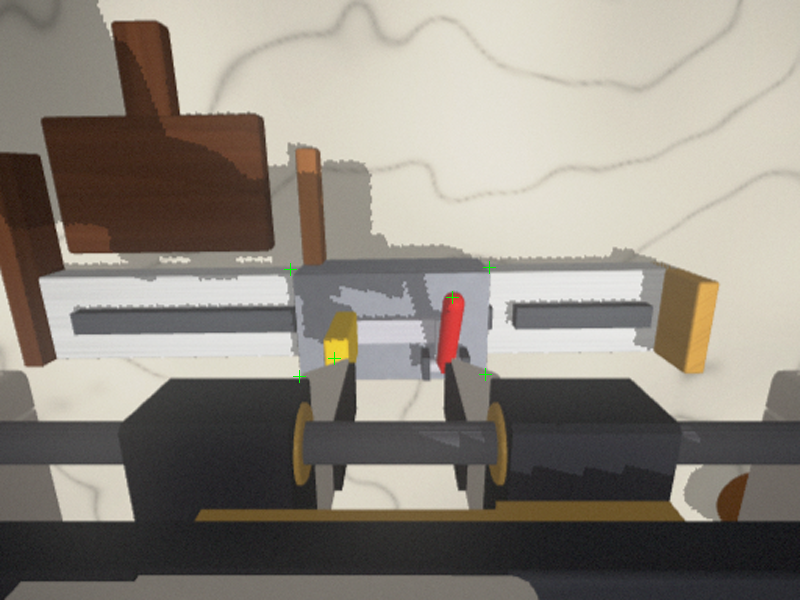

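The wrist view shows the fitted marks on the stop's corners, on the lever tip (452,297) and next to the tab (340,340). The fit is good to about 2 mm. Next I go down on the robot side of the lever.

Emit:
apply_moves:
  targets:
    - {"dx":16,"dy":15,"dz":0,"turn":-0.15,"claw":0}
    - {"dx":16,"dy":15,"dz":0,"turn":0,"claw":0}
    - {"dx":0,"dy":0,"dz":25,"turn":0,"claw":0}
    - {"dx":0,"dy":0,"dz":25,"turn":0,"claw":0}
    - {"dx":0,"dy":0,"dz":25,"turn":0,"claw":0}
    - {"dx":0,"dy":0,"dz":25,"turn":0,"claw":0}
    - {"dx":0,"dy":0,"dz":0,"turn":0,"claw":0}
    - {"dx":0,"dy":0,"dz":0,"turn":0,"claw":0}
  grip_force: 20

```text
clock: 3.0
tool_pos: [0.3867, 0.0673, 0.1725]
ee_rot: [0.406, -3.114, -0.001]
force: [0.1, 0.3, 1.0]
gripper_width: 0.003
grip_force: 0.0
```

```bash
python3 - <<'E'
from h import *
where();print(sense()["joints"].round(2))
E
```

```text
t3.00 tcp fence x -55.2 y 71.6 z 172.5 yawerr 0.50 F 0.1 0.3 1.0 w 0.003 g 0.0
[ 0.07  0.22 -0.33  2.27  0.11  0.67  1.48]
```

Emit:
apply_moves:
  targets:
    - {"dx":0,"dy":-3,"dz":6,"turn":0,"claw":0}
    - {"dx":-8,"dy":0,"dz":0,"turn":0,"claw":0}
    - {"dx":-8,"dy":0,"dz":0,"turn":0,"claw":0}
    - {"dx":-8,"dy":0,"dz":0,"turn":0,"claw":0}
    - {"dx":-8,"dy":0,"dz":0,"turn":0,"claw":0}
    - {"dx":-8,"dy":0,"dz":0,"turn":0,"claw":0}
    - {"dx":-8,"dy":0,"dz":0,"turn":0,"claw":0}
    - {"dx":-8,"dy":0,"dz":0,"turn":0,"claw":0}
    - {"dx":-8,"dy":0,"dz":0,"turn":0,"claw":0}
    - {"dx":-8,"dy":0,"dz":0,"turn":0,"claw":0}
    - {"dx":-8,"dy":0,"dz":0,"turn":0,"claw":0}
    - {"dx":0,"dy":0,"dz":0,"turn":0,"claw":0}
  grip_force: 20

```text
clock: 4.2
tool_pos: [0.4702, 0.0849, 0.1696]
ee_rot: [-0.402, 3.106, 0.0]
force: [4.6, -1.0, 12.6]
gripper_width: 0.003
grip_force: 6.0
```

```bash
python3 - <<'E'
from h import *
where()
im=capture("side")[150:280,235:355,::-1];cv2.imwrite("pics/s2.png",cv2.resize(im,None,fx=4.5,fy=4.5,interpolation=cv2.INTER_CUBIC))
E
```

```text
t4.20 tcp fence x 30.0 y 67.8 z 169.6 yawerr 0.40 F 4.3 -2.1 12.6 w 0.003 g 6.0
```

View pics/s2.png

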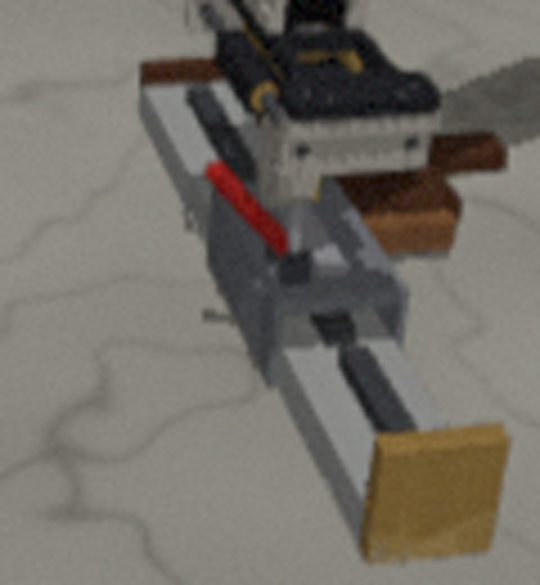

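The side view shows the lever leaning to the +x side, from about (285,250) to (215,170), so it is open. Next I lift, move over the tab and open the fingers.

Emit:
apply_moves:
  targets:
    - {"dx":0,"dy":0,"dz":-20,"turn":0,"claw":0}
    - {"dx":0,"dy":0,"dz":-25,"turn":0,"claw":0.2}
    - {"dx":15,"dy":-23,"dz":0,"turn":0.1,"claw":0.5}
    - {"dx":15,"dy":-23,"dz":0,"turn":0,"claw":0.5}
    - {"dx":0,"dy":-22,"dz":0,"turn":0,"claw":0.5}
    - {"dx":0,"dy":0,"dz":0,"turn":0,"claw":0.5}
    - {"dx":0,"dy":0,"dz":0,"turn":0,"claw":0.5}
    - {"dx":0,"dy":0,"dz":0,"turn":0,"claw":0.5}
  grip_force: 20

```text
clock: 5.05
tool_pos: [0.4536, 0.0117, 0.2114]
ee_rot: [-0.392, 3.116, 0.001]
force: [-0.2, -0.1, 0.9]
gripper_width: 0.496
grip_force: 0.0
```

```bash
python3 - <<'E'
from h import *
where()
E
```

```text
t5.05 tcp fence x -4.2 y 1.1 z 211.4 yawerr -0.02 F -0.2 -0.0 0.9 w 0.496 g 0.0
```

Emit:
apply_moves:
  targets:
    - {"dx":-4,"dy":-1,"dz":20,"turn":0,"claw":0.5}
    - {"dx":0,"dy":0,"dz":20,"turn":0,"claw":0.5}
    - {"dx":0,"dy":0,"dz":19,"turn":0,"claw":0.5}
    - {"dx":0,"dy":0,"dz":0,"turn":0,"claw":0.5}
    - {"dx":0,"dy":0,"dz":0,"turn":0,"claw":0.1}
    - {"dx":0,"dy":0,"dz":0,"turn":0,"claw":0.1}
    - {"dx":0,"dy":0,"dz":0,"turn":0,"claw":0.1}
    - {"dx":0,"dy":0,"dz":0,"turn":0,"claw":0.1}
    - {"dx":0,"dy":0,"dz":0,"turn":0,"claw":0.1}
  grip_force: 20

```text
clock: 5.95
tool_pos: [0.4577, 0.0108, 0.1529]
ee_rot: [-0.39, 3.116, 0.0]
force: [-1.4, 2.2, 4.1]
gripper_width: 0.152
grip_force: 20.0
```

```bash
python3 - <<'E'
from h import *
where()
E
```

```text
t5.95 tcp fence x -0.5 y -0.8 z 152.9 yawerr -0.09 F -0.8 2.5 4.1 w 0.152 g 20.0
```

Emit:
apply_moves:
  targets:
    - {"dx":0,"dy":0,"dz":-5,"turn":0,"claw":0.1}
    - {"dx":0,"dy":0,"dz":-5,"turn":0,"claw":0.1}
    - {"dx":0,"dy":0,"dz":-6,"turn":0,"claw":0.1}
    - {"dx":0,"dy":0,"dz":0,"turn":0,"claw":0.1}
    - {"dx":0,"dy":5,"dz":0,"turn":0,"claw":0.1}
    - {"dx":0,"dy":6,"dz":0,"turn":0,"claw":0.1}
    - {"dx":0,"dy":6,"dz":0,"turn":0,"claw":0.1}
    - {"dx":0,"dy":6,"dz":0,"turn":0,"claw":0.1}
    - {"dx":0,"dy":6,"dz":0,"turn":0,"claw":0.1}
    - {"dx":0,"dy":5,"dz":0,"turn":0,"claw":0.1}
    - {"dx":0,"dy":0,"dz":0,"turn":0,"claw":0.1}
  grip_force: 20

```text
clock: 7.05
tool_pos: [0.4492, 0.0438, 0.1682]
ee_rot: [-0.39, 3.116, -0.0]
force: [4.9, 2.1, -6.6]
gripper_width: 0.154
grip_force: 20.0
```

```bash
python3 - <<'E'
from h import *
where()
E
```

```text
t7.05 tcp fence x -0.5 y 33.3 z 168.2 yawerr -0.08 F 5.3 0.9 -6.6 w 0.154 g 20.0
```

Emit:
apply_moves:
  targets:
    - {"dx":0,"dy":0,"dz":2,"turn":0,"claw":0.1}
    - {"dx":0,"dy":0,"dz":2,"turn":0,"claw":0.1}
    - {"dx":0,"dy":0,"dz":0,"turn":0,"claw":0.21}
    - {"dx":0,"dy":0,"dz":0,"turn":0,"claw":0.21}
    - {"dx":0,"dy":2,"dz":2,"turn":0,"claw":0.21}
    - {"dx":0,"dy":2,"dz":2,"turn":0,"claw":0.21}
    - {"dx":0,"dy":2,"dz":0,"turn":0,"claw":0.21}
    - {"dx":0,"dy":2,"dz":0,"turn":0,"claw":0.21}
    - {"dx":0,"dy":2,"dz":0,"turn":0,"claw":0.21}
  grip_force: 20

```text
clock: 7.95
tool_pos: [0.4467, 0.0511, 0.1602]
ee_rot: [-0.387, 3.118, -0.004]
force: [1.6, -6.6, -0.5]
gripper_width: 0.21
grip_force: 3.4
```

```bash
python3 - <<'E'
from h import *
where()
E
```

```text
t7.95 tcp fence x -1.1 y 40.9 z 160.2 yawerr -0.20 F -0.1 -6.7 -0.5 w 0.210 g 3.4
```

Emit:
apply_moves:
  targets:
    - {"dx":0,"dy":2,"dz":0,"turn":0,"claw":0.21}
    - {"dx":0,"dy":2,"dz":0,"turn":0,"claw":0.21}
    - {"dx":0,"dy":0,"dz":0,"turn":0,"claw":0.21}
  grip_force: 20

```text
clock: 8.25
tool_pos: [0.4457, 0.0553, 0.1602]
ee_rot: [-0.388, 3.118, -0.003]
force: [1.6, -5.6, 0.5]
gripper_width: 0.207
grip_force: 2.8
```

```bash
python3 - <<'E'
from h import *
where()
E
```

```text
t8.25 tcp fence x -1.1 y 45.3 z 160.2 yawerr -0.18 F 0.2 -5.8 0.5 w 0.207 g 2.8
```

Emit:
apply_moves:
  targets:
    - {"dx":0,"dy":2,"dz":0,"turn":0,"claw":0.21}
    - {"dx":0,"dy":2,"dz":0,"turn":0,"claw":0.21}
    - {"dx":0,"dy":2,"dz":0,"turn":0,"claw":0.21}
    - {"dx":0,"dy":0,"dz":0,"turn":0,"claw":0.21}
  grip_force: 20

```text
clock: 8.65
tool_pos: [0.4442, 0.061, 0.1602]
ee_rot: [0.387, -3.118, 0.003]
force: [2.2, -5.4, 1.3]
gripper_width: 0.205
grip_force: 2.9
```

```bash
python3 - <<'E'
from h import *
where()
E
```

```text
t8.65 tcp fence x -1.1 y 51.2 z 160.2 yawerr -0.18 F 0.7 -5.8 1.3 w 0.205 g 2.9
```

Still sliding freely at about 5.8 N, with q near 49 mm.

Emit:
apply_moves:
  targets:
    - {"dx":0,"dy":2,"dz":0,"turn":0,"claw":0.21}
    - {"dx":0,"dy":2,"dz":0,"turn":0,"claw":0.21}
    - {"dx":0,"dy":2,"dz":0,"turn":0,"claw":0.21}
    - {"dx":0,"dy":0,"dz":0,"turn":0,"claw":0.21}
  grip_force: 20

```text
clock: 9.05
tool_pos: [0.4427, 0.0669, 0.1602]
ee_rot: [0.388, -3.118, 0.003]
force: [1.6, -4.6, 0.4]
gripper_width: 0.211
grip_force: 2.8
```

Emit:
apply_moves:
  targets:
    - {"dx":0,"dy":2,"dz":0,"turn":0,"claw":0.21}
    - {"dx":0,"dy":2,"dz":0,"turn":0,"claw":0.21}
    - {"dx":0,"dy":2,"dz":0,"turn":0,"claw":0.21}
    - {"dx":0,"dy":0,"dz":0,"turn":0,"claw":0.21}
  grip_force: 20

```text
clock: 9.45
tool_pos: [0.441, 0.0732, 0.16]
ee_rot: [0.388, -3.117, 0.002]
force: [3.3, -5.2, -2.0]
gripper_width: 0.208
grip_force: 2.5
```

Emit:
apply_moves:
  targets:
    - {"dx":0,"dy":2,"dz":0,"turn":0,"claw":0.21}
    - {"dx":0,"dy":2,"dz":0,"turn":0,"claw":0.21}
    - {"dx":0,"dy":0,"dz":0,"turn":0,"claw":0.21}
  grip_force: 20

```text
clock: 9.75
tool_pos: [0.4395, 0.0787, 0.1601]
ee_rot: [0.391, -3.116, -0.0]
force: [0.6, -0.3, -0.4]
gripper_width: 0.21
grip_force: 0.7
```

```bash
python3 - <<'E'
from h import *
where()
E
```

```text
t9.75 tcp fence x -1.2 y 69.5 z 160.1 yawerr -0.06 F 0.5 -0.5 -0.4 w 0.210 g 0.7
```

The push force has vanished, so the tab has probably dropped. A small further push should now be blocked.

Emit:
apply_moves:
  targets:
    - {"dx":0,"dy":2,"dz":0,"turn":0,"claw":0.21}
    - {"dx":0,"dy":1,"dz":0,"turn":0,"claw":0.21}
    - {"dx":0,"dy":0,"dz":0,"turn":0,"claw":0.21}
  grip_force: 20

```text
clock: 10.05
tool_pos: [0.4394, 0.0791, 0.1601]
ee_rot: [0.387, -3.117, 0.004]
force: [2.2, -9.0, -2.4]
gripper_width: 0.21
grip_force: 4.5
```

```bash
python3 - <<'E'
from h import *
where()
f=np.load("f.npy");im=capture("side")[:,:,::-1]
for q in(0,65):print(q,proj("side",W(f,[(0,q,120),(0,q,131)])).round(1))
hsv=cv2.cvtColor(im,cv2.COLOR_BGR2HSV);
cv2.imwrite("pics/s3.png",cv2.resize(im[140:270,235:365],None,fx=4.5,fy=4.5,interpolation=cv2.INTER_CUBIC))
E
```

```text
t10.05 tcp fence x -1.2 y 69.9 z 160.1 yawerr -0.19 F -0.1 -9.3 -2.4 w 0.210 g 4.5
0 [[301.  175.7]
 [301.4 171.8]]
65 [[309.4 187.8]
 [309.9 183.8]]
```

View pics/s3.png

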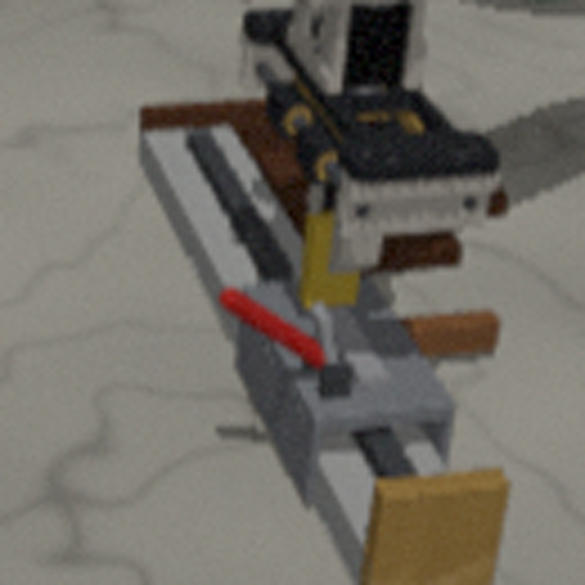

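The push is blocked: 9 N with only 0.4 mm of movement, at q about 68 mm. The side view shows the tab top near (320,210), which fits the tab being down, and the lever still open at (230,300)–(320,360). I'll back off, lift clear and go round to the +x side.

Emit:
apply_moves:
  targets:
    - {"dx":0,"dy":-3,"dz":0,"turn":0,"claw":0.25}
    - {"dx":0,"dy":0,"dz":-20,"turn":0,"claw":0.25}
    - {"dx":0,"dy":0,"dz":-25,"turn":0,"claw":0.25}
    - {"dx":0,"dy":0,"dz":-15,"turn":0,"claw":0}
    - {"dx":-27,"dy":16,"dz":0,"turn":0,"claw":0}
    - {"dx":-27,"dy":16,"dz":0,"turn":0,"claw":0}
    - {"dx":-27,"dy":16,"dz":0,"turn":0,"claw":0}
    - {"dx":-27,"dy":16,"dz":0,"turn":0,"claw":0}
    - {"dx":0,"dy":0,"dz":0,"turn":0,"claw":0}
    - {"dx":0,"dy":0,"dz":0,"turn":0,"claw":0}
  grip_force: 20

```text
clock: 11.1
tool_pos: [0.5283, 0.1681, 0.2198]
ee_rot: [0.393, -3.116, -0.001]
force: [-0.8, -0.9, 0.0]
gripper_width: 0.009
grip_force: 0.0
```

```bash
python3 - <<'E'
from h import *
where()
f=np.load("f.npy");s=sense();w=capture("wrist")[:,:,::-1].copy()
im=capture("side")[:,:,::-1].copy()
a=cv2.resize(im[140:270,235:365],None,fx=3,fy=3,interpolation=cv2.INTER_CUBIC)
P=W(f,[(0,68,120),(0,68,131),(77,133,115)])
for p,c in zip(proj("side",P),[(0,255,0),(255,0,0),(255,0,255)]):cv2.circle(a,tuple(int(v) for v in (p-[235,140])*3),2,c,-1)
for p,c in zip(wpx(s,P),[(0,255,0),(255,0,0),(255,0,255)]):cv2.circle(w,tuple(int(v) for v in p),2,c,-1)
w=cv2.resize(w,(520,390));cv2.imwrite("pics/v.png",np.hstack([a,w])[:, :800] if 0 else cv2.resize(np.hstack([a,w]),(800,343)))
E
```

```text
t11.10 tcp fence x 107.0 y 134.1 z 219.8 yawerr 0.01 F -1.0 -0.6 0.0 w 0.009 g 0.0
```

View pics/v.png

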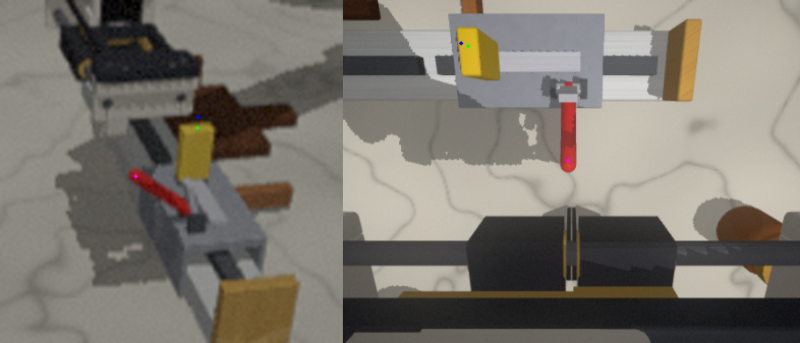

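The side view shows the tab top on the "down" mark. The wrist view shows the lever tip where I predicted it and the fingers in line with it. Now I throw the lever back.

Emit:
apply_moves:
  targets:
    - {"dx":0,"dy":0,"dz":26,"turn":0,"claw":0}
    - {"dx":0,"dy":0,"dz":26,"turn":0,"claw":0}
    - {"dx":0,"dy":0,"dz":0,"turn":0,"claw":0}
    - {"dx":9,"dy":0,"dz":0,"turn":0,"claw":0}
    - {"dx":9,"dy":0,"dz":0,"turn":0,"claw":0}
    - {"dx":9,"dy":0,"dz":0,"turn":0,"claw":0}
    - {"dx":9,"dy":0,"dz":0,"turn":0,"claw":0}
    - {"dx":9,"dy":0,"dz":0,"turn":0,"claw":0}
    - {"dx":9,"dy":0,"dz":0,"turn":0,"claw":0}
    - {"dx":9,"dy":0,"dz":0,"turn":0,"claw":0}
    - {"dx":9,"dy":0,"dz":0,"turn":0,"claw":0}
    - {"dx":9,"dy":0,"dz":0,"turn":0,"claw":0}
  grip_force: 20

```text
clock: 12.4
tool_pos: [0.4517, 0.1468, 0.17]
ee_rot: [-0.388, 3.112, 0.0]
force: [4.8, -1.1, 1.4]
gripper_width: 0.01
grip_force: 2.7
```

Emit:
apply_moves:
  targets:
    - {"dx":6,"dy":0,"dz":0,"turn":0,"claw":0}
    - {"dx":0,"dy":0,"dz":0,"turn":0,"claw":0}
    - {"dx":-15,"dy":0,"dz":-10,"turn":0,"claw":0}
    - {"dx":-15,"dy":0,"dz":-20,"turn":0,"claw":0}
    - {"dx":-20,"dy":0,"dz":-30,"turn":0,"claw":0}
    - {"dx":-20,"dy":0,"dz":0,"turn":0,"claw":0}
    - {"dx":0,"dy":0,"dz":0,"turn":0,"claw":0}
    - {"dx":0,"dy":0,"dz":0,"turn":0,"claw":0}
  grip_force: 20

```text
clock: 13.2
tool_pos: [0.511, 0.1626, 0.2271]
ee_rot: [0.39, -3.114, 0.0]
force: [0.2, -0.1, -0.5]
gripper_width: 0.007
grip_force: 0.0
```

```bash
python3 - <<'E'
from h import *
where()
f=np.load("f.npy");s=sense();w=capture("wrist")[:,:,::-1].copy()
im=capture("side")[:,:,::-1].copy()
a=cv2.resize(im[140:270,235:365],None,fx=3,fy=3,interpolation=cv2.INTER_CUBIC)
P=W(f,[(0,68,120),(0,68,131),(-33,133,115)])
for p,c in zip(proj("side",P),[(0,255,0),(255,0,0),(255,0,255)]):cv2.circle(a,tuple(int(v) for v in (p-[235,140])*3),2,c,-1)
for p,c in zip(wpx(s,P),[(0,255,0),(255,0,0),(255,0,255)]):cv2.circle(w,tuple(int(v) for v in p),2,c,-1)
w=cv2.resize(w,(520,390));cv2.imwrite("pics/v2.png",cv2.resize(np.hstack([a,w]),(800,343)))
E
```

```text
t13.20 tcp fence x 88.8 y 133.1 z 227.1 yawerr -0.08 F 0.2 -0.1 -0.5 w 0.007 g 0.0
```

View pics/v2.png

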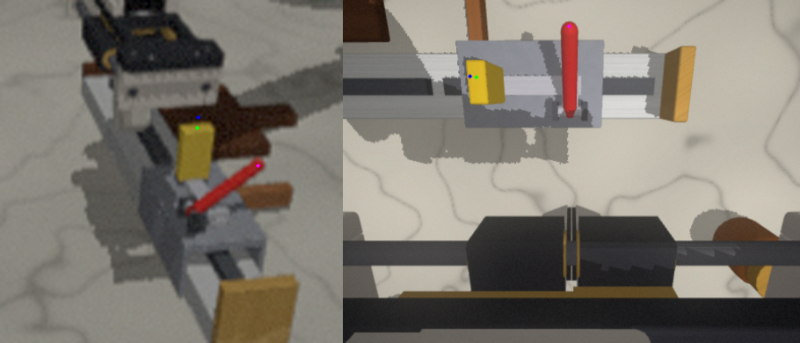

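The lever tip lies on the "shut" mark in both views and the tab is down. The arm is clear, so I'll hand in.

```bash
python3 -c "
from station import *
print(finish_job())"
```

```text
the job is handed in; nothing more can be done
None
```

I handed the job in after 13.2 s: by the last pictures, the stop is in the next notch (about 68 mm on), the tab is fully down, the red lever is shut on its first side, and the arm touched only the tab and the lever.

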